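Dry-fit a marked copper tube to the stop in a sound brass valve

ROBOT

A 6-joint arm with a two-finger parallel gripper is mounted at the origin on the work surface. World frame = base frame: x ahead of the robot, y to its left, z up, the work surface at z = 0. Lengths are in m, angles in rad, forces in N, time in s.
With the tool pointing down it reaches from about 0.275 to 0.875 m from the base axis. Payload 12.5 kg.
Tool frame: the origin (TCP) lies midway between the tips of the shut fingers; the grasp point (between the pads) lies 19 mm behind it; z points along the fingers, y is the line along which they close (so a half turn about z gives the same grasp; the last joint's range is limited). The gripper opens to 85 mm and grips with 20 to 120 N. Pads are 22 mm wide; open, the fingers measure 114 mm over their backs; the gripper's body (76 mm by 85 mm) begins 54 mm behind the grasp point. The pads swing forward as they close: fully open they stand 13 mm farther back than shut.
Start: joints at [-1.419, 0.351, 1.652, -0, 1.139, -0.085], TCP at [0.129, -0.535, 0.231] pointing down, gripper open.
Joint ranges: [-2.75, 2.75], [-0.79, 2.1], [0.01, 2.65], [-1.57, 4.71], [0.07, 3.14], [-2.87, 2.87]. Speed limits (rad/s): [2.22, 2.22, 2.79, 3.14, 3.14, 3.14].

INTERFACE

Orientations are given as a rotation vector (axis times angle).
In Python, from plant import bot, hand, telemetry, cams, job gives the robot as it stands. Calls block until the motion is done:
- bot.move_pose(position, orientation): joint-space move of the TCP to a pose.
- bot.move_l(position, attitude=None, velocity=0.15): straight line of the TCP; attitude=None keeps the orientation; velocity is the mean speed in m/s.
- bot.set_joints(angles): joint-space move.
- hand.open_gripper() and hand.gripper_close(): open the fingers fully, or close them until they stop; the grip force is fixed at half the most.
- bot.pause(seconds).
- bot.inverse_kinematics(position, orientation): joint angles nearest the present ones, or None.
- telemetry.sense(): the state.
- cams.get_image(name): name is "side" or "top" or "wrist"; returns the picture (480x640x3 uint8, red, green, blue); there is no depth.
- cams.camera_model(name): a dict with "camera_matrix" (3x3 intrinsics, pixels), "eye" and "rotation" of the camera in the world. Camera axes: x right, y up, looking along -z (the intrinsics and any distortion apply to the point x, -y, -z); pixel columns grow to the right and rows downward; lengths in m; the calibration is good to about 2 mm. A picture is of the moment at which its call begins: read the wrist's pose just before it. camera_model takes no time and is no camera call; for the wrist camera it gives the pose at the moment of the call.
A pose or a line that the arm cannot do raises bot.MotionError and nothing moves.
- job.hand_in(): hands the job in; it is judged then, once.
The state is a dict: "clock": time; "joints": joint angles; "joint_vel": joint speeds; "tau": joint torques, N m; "tcp_pos": TCP position; "ee_rot": TCP orientation; "contact_force": force on the tool from outside, world axes, zero at the start; "moment": the same for the moment, N m; "gripper_width": finger opening in m; "finger_force": force on a finger pad.
Only numpy, scipy, OpenCV 4.12 (cv2) and the standard library are available. Lean on these libraries where they do the work, as an engineer would, in place of code of your own. Each camera call takes 0.05 s, during which the arm holds its last target. There are 200 camera calls.

TASK

Dry-fit the copper tube for brazing: take it from the wooden stand and push it foot first into the open top socket of one of the two reclaimed brass valves until it bottoms, pressing it home firmly, with about 10 to 15 N and never more than 30 N, then let go. Read its black depth mark: if the mark has gone down to the rim (level or up to a few millimetres under), that valve is sound and the tube stays in it; if the mark stays well above the rim, old solder blocks that socket, so do not force it, pull the tube out and fit it in the other valve instead. Leave the punch, the flux jar and the pliers where they are.

Things in the scene. Friction and masses are not known exactly. Their poses are not given: they have to be found in the camera images.
- tube_grip (a point): Where to hold the loose copper tube: on its axis, 24 mm below its top and 72 mm above its foot; z along the axis, up. The tube is 28 mm in outside diameter and 96 mm long, about 90 g, and stands upright in one of the wooden stand's two holes. Held lower down, its top may jam between the finger links. Black ring mark 3 mm wide, lower edge 19 mm above the foot; foot bevelled 1 mm.
- tube_foot (a point): Centre of the same tube's lower end (foot).
- valve_1_mouth (a point): Centre of the open top socket of the first brass valve, at rim height (126 mm above the bench); z up, out of the socket. Bore 29.5 mm in diameter with a 2 mm lead-in bevel, rim 39 mm outside. Blind and rigid at the bottom: the stop lies 19 to 23 mm below the rim in a sound valve; where old solder is left the tube stops 7 to 11 mm below the rim.
- valve_2_mouth (a point): The same point of the second valve, identical from outside. One of the two is sound and the other holds old solder; which one differs each time.
- valve_1: Brass ball valve clamped upright in a small blue bench vise, all fixed to the bench. Origin on the bench right under the socket's axis. The vise is 150 mm long (along x) and 96 mm wide; its screw handle reaches 100 mm to -x and the valve's red T-handle 57 mm to +x; all but the brass socket lies below 105 mm.
- valve_2: The second valve in its vise, of the same kind.
- stand: Fixed wooden block, 70 mm (its x) by 150 mm (its y) by 30 mm high, origin under its centre, with two round holes 31 mm in diameter and 14 mm deep (floor 16 mm above the bench) at y = -40 and +40 mm. The tube stands in one, the punch in the other; more room for fingers along its x than along its y.
- punch_centre (a point): Bystander: loose steel swaging punch, 27 mm diameter narrowing to 19 mm, 70 mm tall, standing in the stand's other hole; point at half height.
- jar_centre (a point): Bystander: loose white flux jar with black lid, 48 mm diameter, 62 mm tall; point at half height.
- pliers_centre (a point): Bystander: loose red-handled slip-joint pliers lying flat, about 165 mm long, 14 mm high; point at the pivot, x towards the jaws.
There are look-alikes about, which are no part of the job. Of the things shaped like the part that bears tube_grip, the copper one is meant.

How it is judged:
By the outcome, as a careful person would: the job done as asked, in the order asked, and still so for the second after the job is handed in, with the robot touching nothing.
It also fails if it takes over 54 s, if anything falls off the work surface, if the arm or the gripper's body presses on something with over 40 N, if the wrist force passes 120 N, or if a joint passes its speed limit or range.

## Working session

There is one attempt and no reset: what is moved stays moved. The work goes in short steps, each a Python script; the robot and the scene stay as the last script left them, time stands still between calls to the robot, and variables do not carry over. Pictures are saved under pics/ and viewed, at most 10 in all, crops included, and the job is handed in when it is done.

```bash
ls; mkdir -p pics; python3 - <<'E'
from plant import bot,hand,telemetry,cams,job
import cv2
for n in ("side","top"):
    cv2.imwrite(f"pics/{n}0.png",cams.get_image(n)[:,:,::-1]); m=cams.camera_model(n); print(n,m)
s=telemetry.sense();print(s["clock"],s["ee_rot"],s["contact_force"])
E
```

```text
pics
side {'camera_matrix': array([[598.76920965,   0.        , 329.37303096],
       [  0.        , 598.76920965, 239.90480964],
       [  0.        ,   0.        ,   1.        ]]), 'eye': array([0.11230772, 0.55918421, 0.84962115]), 'rotation': array([ 0.38601057, -0.94646346, -2.23043985])}
top {'camera_matrix': array([[517.94939226,   0.        , 318.32469791],
       [  0.        , 517.94939226, 237.81472484],
       [  0.        ,   0.        ,   1.        ]]), 'eye': array([ 0.60363867, -0.00777439,  1.06911947]), 'rotation': array([ 0.00978474, -0.02870673, -1.55332662])}
0.1 [-3.11858054e+00 -3.70930049e-01  1.19483832e-05] [-0.30410735  0.31593401 -0.52840869]
```

View pics/side0.png

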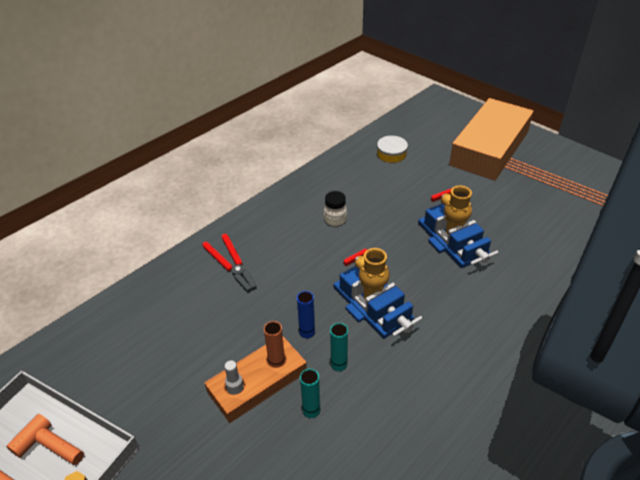

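View pics/top0.png

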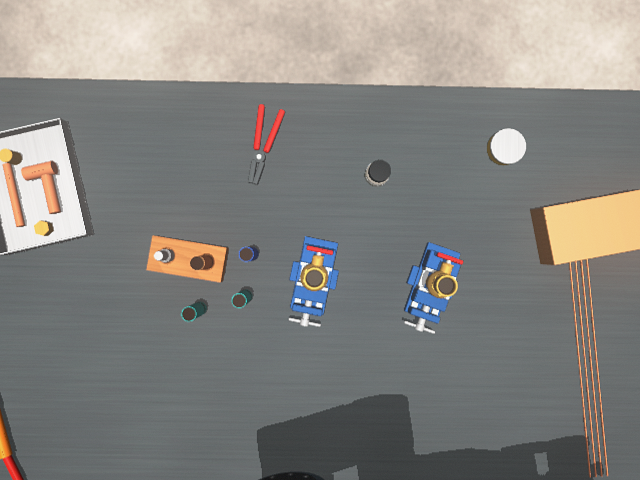

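Top: stand with copper tube (201,262) and punch (162,256), blue and green look-alike tubes beside it, valve mouths at (314,278) and (446,286). Enlarging for precise centres.

```bash
python3 - <<'E'
import cv2,numpy as np
t=cv2.imread("pics/top0.png");s=cv2.imread("pics/side0.png")
def c(im,x,y,w,h,W,H): return cv2.resize(im[y:y+h,x:x+w],(W,H),interpolation=cv2.INTER_CUBIC)
a=c(t,140,230,100,75,400,300);b=c(t,290,240,100,75,400,300)   # x4
d=c(t,400,240,100,75,400,300);e=c(s,240,290,100,75,400,300)
cv2.imwrite("pics/crop0.png",np.vstack([np.hstack([a,b]),np.hstack([d,e])]))
E
```

```text
(no output)
```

View pics/crop0.png

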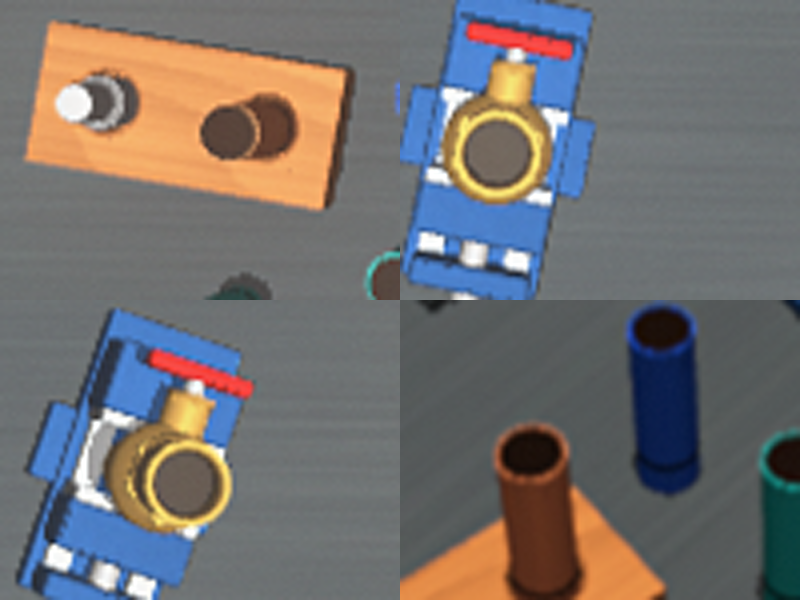

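Crop: tube top centre in top view (197.5,263), valve mouths (314.5,278) and (446.2,286); in side view tube top (273,328); stand's top corners at (152.5,235.5), (228,247), (221.7,282.5), (146.2,270).

```bash
cat > h.py <<'E'
import numpy as np,cv2
from scipy.spatial.transform import Rotation as R
from plant import bot,hand,telemetry,cams,job
def ray(m,u,v):
    K=m["camera_matrix"]; d=np.array([(u-K[0,2])/K[0,0],-(v-K[1,2])/K[1,1],-1])
    return np.array(m["eye"]),R.from_rotvec(m["rotation"]).apply(d)
def at_z(m,u,v,z):
    e,d=ray(m,u,v); return e+d*(z-e[2])/d[2]
def proj(m,p):
    q=R.from_rotvec(m["rotation"]).inv().apply(np.array(p)-m["eye"]); K=m["camera_matrix"]
    return np.array([K[0,2]+K[0,0]*q[0]/-q[2],K[1,2]-K[1,1]*q[1]/-q[2]])
def down(a): # tool z down, tool y (closing line) at angle a in world xy
    y=np.array([np.cos(a),np.sin(a),0]); z=np.array([0,0,-1.]); x=np.cross(y,z)
    return R.from_matrix(np.c_[x,y,z]).as_rotvec()
E
python3 - <<'E'
from h import *
np.set_printoptions(precision=4,suppress=True)
t=cams.camera_model("top");s=cams.camera_model("side")
for n,a,b,z in (("tube",(197.5,263),(273,328),.112),("vA",(314.5,278),(375,254),.126),("vB",(446.2,286),(461,191),.126)):
    print(n,at_z(t,*a,z),at_z(s,*b,z))
c=[at_z(t,*p,.03)[:2] for p in((152.5,235.5),(228,247),(221.7,282.5),(146.2,270))]
print(c,np.mean(c,0),np.linalg.norm(c[1]-c[0]),np.linalg.norm(c[2]-c[1]))
print("jar",at_z(t,378,172,.05),"punch",at_z(t,158.5,255.5,.086))
st=telemetry.sense();w=cams.camera_model("wrist");Rt=R.from_rotvec(st["ee_rot"])
print("cam in tool",Rt.inv().apply(w["eye"]-st["tcp_pos"]),(Rt.inv()*R.from_rotvec(w["rotation"])).as_rotvec(),w["camera_matrix"][0],Rt.as_matrix())
E
```

```text
tube [0.577  0.2025 0.112 ] [0.5728 0.2056 0.112 ]
vA [ 0.5537 -0.0133  0.126 ] [ 0.5525 -0.0135  0.126 ]
vB [ 0.5431 -0.2536  0.126 ] [ 0.5414 -0.2538  0.126 ]
[array([0.6281, 0.3115]), array([0.6077, 0.1604]), array([0.5366, 0.1714]), array([0.559 , 0.3223])] [0.5829 0.2414] 0.15247638233052482 0.07197845888699902
jar [ 0.761  -0.1356  0.05  ] punch [0.5892 0.282  0.086 ]
cam in tool [ 0.0759  0.0009 -0.1436] [2.057  2.0555 0.3176] [395.6064   0.     316.2493] [[ 0.9721  0.2346 -0.0001]
 [ 0.2346 -0.9721  0.001 ]
 [ 0.0001 -0.001  -1.    ]]
```

```bash
python3 - <<'E'
from h import *
import pickle
ms={}
o=down(-0.134); ims=[]
for n,p in (("vB",(.5425,-.2537,.24)),("vA",(.5532,-.0134,.24)),("tube",(.5765,.2025,.20))):
    bot.move_pose(p,o); bot.pause(.15)
    m=cams.camera_model("wrist"); im=cams.get_image("wrist")[:,:,::-1]; ms[n]=m
    cv2.imwrite(f"pics/w_{n}.png",im); ims.append(im)
    st=telemetry.sense(); print(n,st["clock"],st["tcp_pos"],st["joints"],proj(m,(*p[:2],.112 if n=="tube" else .126)))
pickle.dump(ms,open("ms.pkl","wb"))
u=[cv2.resize(i,(400,300),interpolation=cv2.INTER_AREA) for i in ims]
cv2.imwrite("pics/w_all.png",np.vstack([np.hstack(u[:2]),np.hstack([u[2],u[2]*0])]))
E
```

```text
vB 2.1167 [ 0.54215759 -0.25433454  0.23999866] [-5.16348991e-01  4.31272844e-01  1.51008390e+00 -3.46118921e-05
  1.20026470e+00 -3.81110155e-01] [317.85389416 233.60674208]
vA 3.2667 [ 0.55333329 -0.01457458  0.23991581] [-1.10386355e-01  3.48336237e-01  1.63266748e+00 -1.20998037e-04
  1.16062431e+00  2.52712438e-02] [316.93552305 232.92902885]
tube 4.35 [0.57689266 0.20117024 0.20046089] [ 2.59379326e-01  4.91636647e-01  1.51816822e+00 -8.70208149e-05
  1.13115971e+00  3.95177254e-01] [316.39566088 244.19613722]
```

View pics/w_all.png

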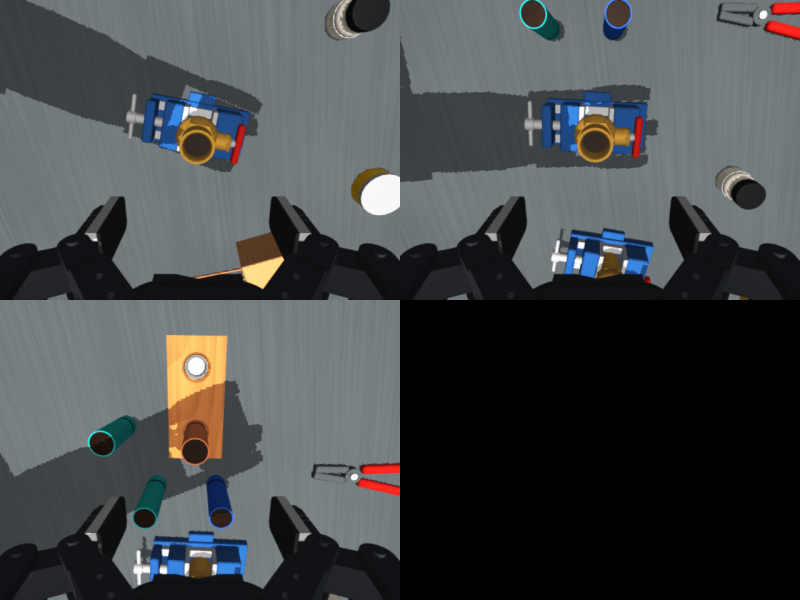

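Wrist views show each target near the predicted pixel (mouths about (197,146)x1.6 and (195,139)x1.6; tube top about (195,150)x1.6). Enlarging for exact centres.

```bash
python3 - <<'E'
import cv2,numpy as np
u=[cv2.resize(cv2.imread(f"pics/w_{n}.png")[y:y+75,265:365],(400,300),interpolation=cv2.INTER_CUBIC) for n,y in(("vB",195),("vA",185),("tube",205))]
cv2.imwrite("pics/wc.png",np.vstack([np.hstack(u[:2]),np.hstack([u[2],u[2]*0])]))
E
```

```text
(no output)
```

View pics/wc.png

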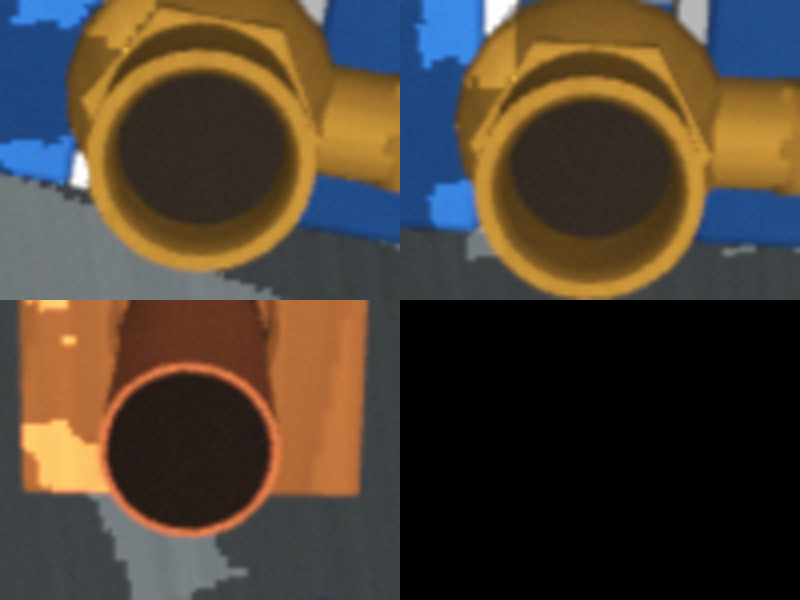

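Centres: vB mouth (315.5,234.7), vA mouth (312.2,231.4), tube top (312.2,242.1). The dark floor in vA looks ~20+ mm deep versus ~8 mm in vB, so I'll try vA first.

```bash
python3 - <<'E'
from h import *
import pickle
ms=pickle.load(open("ms.pkl","rb"))
P={n:at_z(ms[n],*p,z) for n,p,z in (("vB",(315.5,234.7),.126),("vA",(312.2,231.4),.126),("tube",(312.2,242.1),.112))}
print(P); pickle.dump(P,open("P.pkl","wb"))
t=P["tube"]; o=down(-0.134)
assert np.linalg.norm(t[:2]-[.5765,.2025])<.006
bot.move_l((t[0],t[1],.070),o,.12); bot.pause(.2)
s=telemetry.sense(); print(s["clock"],s["tcp_pos"],s["contact_force"])
hand.gripper_close(); bot.pause(.2)
s=telemetry.sense(); print(s["clock"],s["tcp_pos"],s["gripper_width"],s["finger_force"],s["contact_force"])
if s["gripper_width"]>.02:
    bot.move_l((t[0],t[1],.20),o,.15)
    v=P["vA"]; bot.move_l((v[0],v[1],.20),o,.25); bot.pause(.3)
    s=telemetry.sense(); print(s["clock"],s["tcp_pos"],s["gripper_width"],s["contact_force"])
    m=cams.camera_model("wrist"); pickle.dump(m,open("mh.pkl","wb"))
    a=cams.get_image("wrist")[:,:,::-1]; cv2.imwrite("pics/held_w.png",a)
    b=cams.get_image("side")[:,:,::-1]; cv2.imwrite("pics/held_s.png",b)
    u,v_=proj(cams.camera_model("side"),(*v[:2],.14)).astype(int)
    a=cv2.resize(a[150:450,160:480],(400,375)); b=cv2.resize(b[v_-75:v_+75,u-80:u+80],(400,375),interpolation=cv2.INTER_CUBIC)
    print(u,v_); cv2.imwrite("pics/held.png",np.hstack([a,b]))
E
```

```text
{'vB': array([ 0.54081424, -0.25425118,  0.126     ]), 'vA': array([ 0.55016954, -0.01190165,  0.126     ]), 'tube': array([0.57412573, 0.20418968, 0.112     ])}
5.7833 [0.57439324 0.2042686  0.0705542 ] [-0.12739842  0.05402581  0.03960191]
6.55 [0.5742685  0.20419124 0.07017579] 0.026441221558243844 58.870713114738464 [-0.06920435  0.46414621  3.25813616]
8.8833 [ 0.55020503 -0.01126209  0.1999391 ] 0.02619429271614571 [ 0.38987604 -0.27457817 -1.58156283]
375 249
```

View pics/held.png

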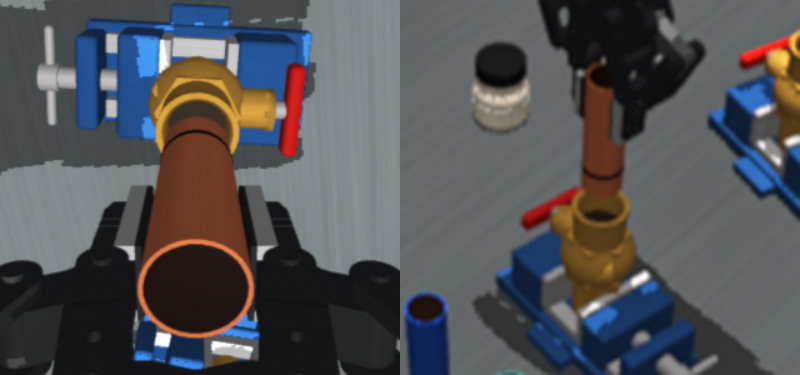

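Tube held upright, mark near the foot, foot just above vA's mouth and centred on it in both views. Lowering with force watch.

```bash
cat > ins.py <<'E'
from h import *
def insert(v,z0=.184,zmin=.150,stop=11.):
    o=down(-0.134); b=None
    bot.move_l((v[0],v[1],z0),o,.1); bot.pause(.1); f0=np.array(telemetry.sense()["contact_force"])
    z=z0; log=[]
    while z>zmin:
        prev=log[-1][1] if log else 0
        z-=.001 if prev<2 else .0003
        bot.move_l((v[0],v[1],z),None,.02); bot.pause(.03)
        s=telemetry.sense(); f=np.array(s["contact_force"])-f0
        log.append((s["tcp_pos"][2],f[2])); 
        print(f'{s["clock"]:.2f} cmd {z:.4f} z {s["tcp_pos"][2]:.4f} f {f.round(1)} m {np.round(s["moment"],2)} w {s["gripper_width"]:.4f}')
        if f[2]>stop or np.hypot(*f[:2])>8: break
    return z
E
python3 - <<'E'
from ins import *
import pickle
insert(pickle.load(open("P.pkl","rb"))["vA"])
E
```

```text
9.68 cmd 0.1830 z 0.1832 f [-0.4  0.3  0.2] m [ 0.02  0.02 -0.01] w 0.0267
9.96 cmd 0.1820 z 0.1820 f [-0.8  0.3  0.9] m [-0.02  0.03  0.04] w 0.0271
10.24 cmd 0.1810 z 0.1809 f [-0.1 -0.2 -0.5] m [ 0.06  0.01 -0.02] w 0.0269
10.53 cmd 0.1800 z 0.1799 f [-0.6  0.4  0.5] m [-0.05  0.02 -0.03] w 0.0267
10.81 cmd 0.1790 z 0.1789 f [-0.6  1.1  1. ] m [ 0.02 -0.01 -0.01] w 0.0267
11.09 cmd 0.1780 z 0.1780 f [-1.   1.  -0.1] m [ 0.    0.02 -0.01] w 0.0268
11.38 cmd 0.1770 z 0.1770 f [-0.3  0.7 -0.6] m [-0.01  0.04 -0.03] w 0.0269
11.66 cmd 0.1760 z 0.1760 f [-0.5  0.4 -0.3] m [0.03 0.   0.07] w 0.0268
11.94 cmd 0.1750 z 0.1750 f [-0.   1.1  0.1] m [-0.03  0.01 -0.04] w 0.0265
12.22 cmd 0.1740 z 0.1739 f [-0.   0.9  0.3] m [-0.02 -0.02 -0.03] w 0.0266
12.51 cmd 0.1730 z 0.1730 f [-0.2  0.7  0.4] m [-0.04  0.04 -0.07] w 0.0272
12.79 cmd 0.1720 z 0.1720 f [-0.4  0.9  0.1] m [-0.02  0.02  0.  ] w 0.0264
13.07 cmd 0.1710 z 0.1709 f [ 0.4  1.  -0.3] m [ 0.01  0.   -0.02] w 0.0268
13.36 cmd 0.1700 z 0.1699 f [-0.4  0.9 -0.1] m [ 0.03  0.04 -0.02] w 0.0266
13.64 cmd 0.1690 z 0.1690 f [ 0.4  1.  -0.4] m [ 0.04 -0.03  0.01] w 0.0266
13.93 cmd 0.1680 z 0.1680 f [0.2 0.7 0.3] m [-0.02  0.01 -0.  ] w 0.0264
14.21 cmd 0.1670 z 0.1670 f [0.2 0.7 0.8] m [-0.02  0.05 -0.01] w 0.0270
14.49 cmd 0.1660 z 0.1659 f [0.1 0.2 0.6] m [-0.06 -0.03 -0.03] w 0.0266
14.78 cmd 0.1650 z 0.1650 f [-0.1  0.8  1.1] m [-0.02  0.    0.04] w 0.0267
15.06 cmd 0.1640 z 0.1640 f [-0.1  0.9 -0.9] m [0.03 0.03 0.05] w 0.0266
15.34 cmd 0.1630 z 0.1630 f [-0.3  1.1 -0.2] m [-0.03 -0.08  0.05] w 0.0267
15.62 cmd 0.1620 z 0.1620 f [-0.   0.4 -0.1] m [ 0.01 -0.01 -0.02] w 0.0268
15.91 cmd 0.1610 z 0.1612 f [-0.2  0.4  1.7] m [-0.   -0.01  0.05] w 0.0263
16.19 cmd 0.1600 z 0.1611 f [-3.9  1.2 12.1] m [-0.    0.77 -0.02] w 0.0269
```

Bottomed about 19 mm down with 12 N. Hold, release, retreat and read the mark.

```bash
python3 - <<'E'
from h import *
import pickle
v=pickle.load(open("P.pkl","rb"))["vA"]
bot.pause(.4); s=telemetry.sense(); print(s["clock"],s["tcp_pos"],s["contact_force"])
hand.open_gripper(); bot.pause(.2)
s=telemetry.sense(); print(s["clock"],s["gripper_width"],s["contact_force"])
bot.move_l((v[0],v[1],.26),None,.12)
bot.move_l((v[0],v[1]-.12,.30),None,.2); bot.pause(.3)
a=cams.get_image("side")[:,:,::-1]
m=cams.camera_model("wrist");b=cams.get_image("wrist")[:,:,::-1]
cv2.imwrite("pics/f_side.png",a);cv2.imwrite("pics/f_w.png",b)
def crop(im,c,w): u,q=c.astype(int);u=min(max(u,w),640-w);q=min(max(q,w),480-w); return cv2.resize(im[q-w:q+w,u-w:u+w],(400,400),interpolation=cv2.INTER_CUBIC)
ms=cams.camera_model("side"); print(telemetry.sense()["clock"],proj(ms,(*v[:2],.15)),proj(m,(*v[:2],.15)),proj(ms,(*v[:2],.203)))
cv2.imwrite("pics/fin.png",np.hstack([crop(a,proj(ms,(*v[:2],.15)),50),crop(b,proj(m,(*v[:2],.15)),70)]))
E
```

```text
16.5917 [ 0.55043911 -0.0119138   0.16105443] [-3.95560052  0.66297983 10.91788329]
17.4 0.0853458086825696 [-0.19651586  0.07715104 -0.22048041]
19.5667 [376.1000183  245.03793937] [294.03774829  51.32522226] [377.59821695 221.47891807]
```

View pics/fin.png

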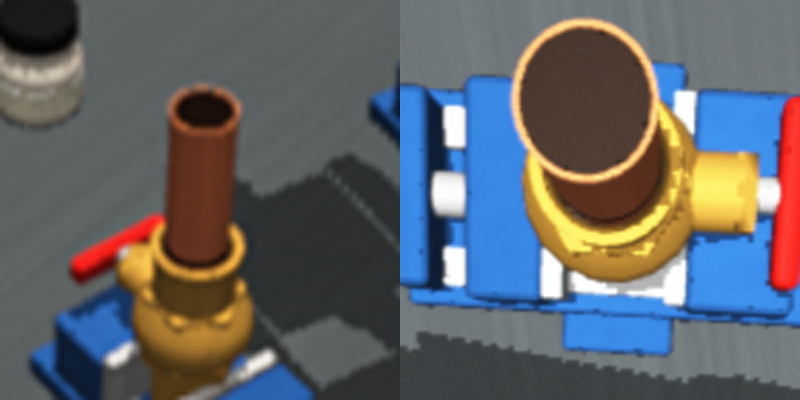

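The tube stands upright in vA. Its top is at about (377,222) in the side view, against (377.6,221.5) predicted for full depth, and the black mark is down at the rim with no copper below it. The valve is sound and the hand is clear.

```bash
python3 -c "
from plant import job
print(job.hand_in())"
```

```text
the job is handed in; nothing more can be done
None
```

The copper tube is bottomed and released in the valve nearer the stand, about 19 mm deep after a press of about 12 N, with its mark down at the rim, so that valve is sound; the other valve wasn't needed, and I handed the job in at about 20 s.

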